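# Show the bonsai class the next cut

## Task

Show the class, who sit along the far side of the table facing the robot, the next cut on the bonsai: with the fingertips gently push the pot round on its turntable until the bare, dead grey branch sticks out straight across the table towards the class, the pot's long sides parallel to the table's long edges, and then point at that branch, holding the fingertips just above its outer end for two seconds without touching the tree. Then show what to cut it with: point at the branch cutter with the red grips, fingertips just above it and not touching it, and finish there, still pointing. Do not pick anything up, and leave all the tools, the spray bottle and the little pot where they are.

Things in the scene. Friction and masses are not known exactly. Their poses are not given: they have to be found in the camera images.
- turntable (a joint): angle (rad) of the bonsai turntable about its upright axis, counter-clockwise from above positive; pot and tree turn with it. At 0 the dead branch points straight to +x, at the class. It starts at 0.5 to 1.4 (branch swung towards +y), turns freely both ways without a spring and stays where it is left; friction needs a sideways push of about 3 N at 100 mm from the axis
- turntable_centre (a point): centre of the upper face of the round grey turntable top (260 mm across, this face 46 mm above the work surface), on the turning axis. Its axes turn with the top: z up, x the way the dead branch points
- pot: brown rectangular pot full of soil, fixed on the turntable and centred on its axis. Origin: middle of its underside, on the turntable's face; axes as the turntable's. The rim is 150 mm along x by 210 mm along y, its top 57 mm above the origin, 12 mm deep and 5 mm proud of the wall below
- tree: pine growing in the pot. Origin: on the turning axis at soil level, 55 mm above the pot's underside; axes as the turntable's. The trunk leans to -y: all foliage lies at y below 0, up to 210 mm above the origin, and over the pot's +y half stands only the foot of the trunk, within 50 mm of the axis
- branch_end (a point): topmost point of the outer end of the dead branch: bare, pale grey, broken off, about 10 mm thick, no needles; it runs out level from the trunk past the pot's rim. From the turning axis it lies at x 95, y -22 mm in the turntable's axes, 206 mm above the work surface. No foliage within 60 mm of it
- cutter: branch cutter lying flat: two bowed handles with red grips, round pivot, short steel jaws; 200 mm long, 56 mm wide, 18 mm high, 0.24 kg. Origin: underneath its middle, on the work surface; its x axis runs along it to the jaws, z up. It lies in one of three places, in a row with the shears and the rake
- shears: bonsai shears lying flat: two large black loop handles and short straight steel blades; 190 mm long, 75 mm wide, 10 mm high. Origin underneath its middle, x to the blades. To be left alone
- rake: root rake lying flat: wooden handle, brass ferrule, three steel tines; 190 mm long, 36 mm wide, 18 mm high. Origin underneath its middle, x to the tines. To be left alone
- sprayer: white spray bottle with green head, 88 mm across, 202 mm high, standing. Origin under its middle. To be left alone
- little_pot: small empty terracotta pot, 76 mm across, 62 mm high, standing. Origin under its middle. To be left alone

How it is judged:
On the way, in this order (a step that is already met when the one before it is completed fails the run):
1. the turntable is turned so that the dead branch points at the class (within 15 degrees), and is at rest (value of joint turntable between -0.26 and 0.26 rad and velocity of joint turntable between -0.05 and 0.05 rad/s), for 0.3 s.
2. the fingertips dwell just above the end of the dead branch (within 25 mm sideways, at most about 50 mm above) for 1.5 s, the branch still facing the class (all of step 1 and horizontal distance between the grasp point and branch_end below 0.025 m and z of the grasp point in the frame of branch_end between 0.019 and 0.072 m), for 1.5 s.
At the end, for the whole second after the job is handed in: The dead branch faces the class within 15 degrees; the fingertips are over the red-gripped cutter (grasp point within 75 mm of its middle lengthwise, 30 mm across) at most about 50 mm above it, without contact; tools, bottle and little pot are within 10 mm of where they were (all of step 1 and x of the grasp point in the frame of cutter between -0.075 and 0.075 m and y of the grasp point in the frame of cutter between -0.03 and 0.03 m and z of the grasp point in the frame of cutter between 0.033 and 0.09 m and distance of each of cutter, shears, rake, sprayer, little_pot from where it was at the start of the episode below 0.01 m); the robot touches nothing.
It fails at once if the tree is touched (contact force between tree and the fingers above 0.5 N or contact force between tree and the arm above 0.5 N).
It fails at once if the pot is pushed harder than 40 N (contact force between pot and the fingers above 40 N or contact force between pot and the arm above 40 N).
It fails at once if the pot is pushed with the arm or the gripper's body instead of the fingers (contact force between pot and the arm above 2 N).
It fails at once if the cutter is touched (contact force between cutter and the fingers above 0.5 N or contact force between cutter and the arm above 0.5 N).
It fails at once if a tool, the spray bottle or the little pot is lifted, carried or pushed more than 10 mm (distance of any of cutter, shears, rake, sprayer, little_pot from where it was at the start of the episode above 0.01 m).
It also fails if it takes over 64 s, if anything falls off the work surface, if the arm or the gripper's body presses on something with over 40 N, if the wrist force passes 120 N, or if a joint passes its speed limit or range.

## Robot

A 7-joint arm with a two-finger parallel gripper is mounted at the origin on the work surface. World frame = base frame: x ahead of the robot, y to its left, z up, the work surface at z = 0. Lengths are in m, angles in rad, forces in N, time in s.
With the tool pointing down it reaches from about 0.4 to 0.85 m from the base axis. Payload 4.5 kg.
Tool frame: the origin (TCP) lies between the finger pads; the fingertips stand 25 mm ahead of it and the grasp point (between the pads) lies 6 mm ahead of it (r.tips_ahead is the distance from the TCP to the fingertips, in m); z points along the fingers, y is the direction in which the jaws open and shut (so a half turn about z gives the same grasp; the last joint's range is limited). The gripper opens to 88 mm and grips with 3 to 60 N. Pads are 18 mm wide; open, the fingers measure 123 mm over their backs; the gripper's body (75 mm by 187 mm) begins 45 mm behind the grasp point.
Start: joints at [-1.235, 0.689, -0.195, 1.565, 0.157, 0.902, -0.215], TCP at [0.186, 0.597, 0.264] pointing down, gripper open.
Joint ranges: [-3.01, 3.01], [-0.46, 2.08], [-1.47, 1.51], [0.13, 2.56], [-1, 4.14], [0.04, 2.09], [-2.66, 2.66]. Speed limits (rad/s): [2.57, 2.57, 3.14, 3.14, 3.14, 3.14, 3.14].

## Interface

Orientations are given as a unit quaternion [x, y, z, w].
In Python, from plant import r, imaging gives the robot as it stands.
- The arm moves only by the tool send_rows, never from a script. Its argument "moves" is one flat list of numbers, 6 for each row, row after row: the shift along the tool's x, y, z in m, then the turn, a rotation vector about the tool's x, y, z in degrees. A call has exactly 5 rows; each row is the pose to reach, as a shift and turn from the pose measured when the call began, along the tool's axes at that moment; what a row does not reach only later rows make up. A row lasts 1/12 s, in which the tool goes at most 41.7 mm and 7.16 degrees, less where a joint would pass 70% of its speed; a pose out of reach is approached as far as the arm can. A call with a gripper value outside its range is refused whole. "claw" is the closure, from -1 (fully open) to 1 (shut), so that 0 is half open, set as the call begins (left out, the last holds). The fingers move at their own pace and stop on an object; "grip_force" is the grip in N (left out, the last holds). Time passes only in rows, so rows that repeat a pose let the fingers close, or fill a call up. It gives the time, the measured TCP pose, the force and the opening at its end, in the units of the state.
- r.get_state(): the state, without advancing time (a new reading comes with each control period).
- imaging.snapshot(name): name is "scene" or "top" or "wrist"; returns a dict with "image" (420x560x3 uint8, red, green, blue), "depth" (420x560 float32, m along the optical axis (not along the pixel's ray), 0 where there is no reading), "mtx" (3x3 intrinsics, pixels), "rvec" (rotation vector, rad) and "tvec" (3), from world to camera coordinates, as OpenCV has them. Camera axes: x right, y down, z forward; pixel columns grow to the right and rows downward; lengths in m; the calibration is good to about 2 mm. A picture is of the moment at which its call begins.
- r.finish_job(): hands the job in, once; it reports no verdict.
Trained networks look in a picture, given as the dict that the camera call returned (one of the last four; its "shot" number tells which), for a name from the list of things; names that differ only in an ending like _2 or _b are one class to them, and where a whole thing is asked for, a point or a joint stands for the part that bears it (a point fixed in the world has none). Each returns a list of dicts, best first, with "score" (0 to 1); they miss things now and then, are a little off and sometimes report something else, mostly with a low value. They report only what shows in the picture. A call takes as long as a camera call.
- imaging.look_for(query, picture): "box" ([centre column, centre row, width, height] as shares, 0 to 1, of the picture: columns of its width, rows of its height, round what is visible of it).
- imaging.silhouettes(query, picture): "pixels" (420x560 bool, what is visible of it) and "box" ([centre column, centre row, width, height] as shares, 0 to 1, of the picture: columns of its width, rows of its height, round what is visible of it).
- imaging.pinpoint(query, picture): "point" ([column, row] as shares, 0 to 1, of the picture: columns of its width, rows of its height: a listed point, or the origin of a listed thing).
The state is a dict: "clock": time; "q": joint angles; "qd": joint speeds; "joint_torque": joint torques, N m; "tool_pos": TCP position; "eef_rot": TCP orientation; "contact_force": force on the tool from outside, world axes, zero at the start; "moment": the same for the moment, N m; "opening": opening from 0.0 (shut) to 1.0 (fully open).
Only numpy, scipy, OpenCV 4.12 (cv2) and the standard library are available. Lean on these libraries where they do the work, as an engineer would, in place of code of your own. Each camera call takes 0.05 s, during which the arm holds its last target.

## Working session

There is one attempt and no reset: what is moved stays moved. The work goes in short steps, Python scripts to look and compute and a tool call to move; the robot and the scene stay as the last step left them, time stands still between calls to the robot, and variables do not carry over. Pictures are saved under pics/ and viewed, and the job is handed in when it is done.

Besides the shell and the picture viewer there is one more tool, called after ">>>" in YAML: its name, and indented under it one key for each argument. send_rows: Moves the arm, as the interface text tells. Its arguments: {"type":"object","properties":{"moves":{"type":"array"},"claw":{"type":"number"},"grip_force":{"type":"number"}},"required":["moves"]}

```bash
ls; mkdir -p pics
cat > h.py <<'E'
from plant import r, imaging
import numpy as np, cv2
from scipy.spatial.transform import Rotation as R
def save(s,n): cv2.imwrite('pics/'+n,cv2.cvtColor(s['image'],cv2.COLOR_RGB2BGR))
def world(s,u,v,d=None):
    u=np.atleast_1d(u).astype(float);v=np.atleast_1d(v).astype(float)
    if d is None: d=s['depth'][np.clip(v.round().astype(int),0,419),np.clip(u.round().astype(int),0,559)]
    K=s['mtx'];c=np.stack([(u-K[0,2])/K[0,0]*d,(v-K[1,2])/K[1,1]*d,d],1)
    Rm,_=cv2.Rodrigues(np.array(s['rvec'],float)); return (c-np.ravel(s['tvec']))@Rm
def proj(s,P): return cv2.projectPoints(np.array(P,float).reshape(-1,1,3),np.array(s['rvec'],float),np.array(s['tvec'],float),s['mtx'],None)[0].reshape(-1,2)
E
python3 - <<'E'
from h import *
for n in ['scene','top']:
    s=imaging.snapshot(n); save(s,n+'1.png')
    print(n)
    for q in ['turntable_centre','branch_end','cutter','shears','rake','sprayer','little_pot']:
        for p in imaging.pinpoint(q,s)[:2]:
            u,v=p['point'][0]*560,p['point'][1]*420
            print(q,round(p['score'],2),round(u),round(v),world(s,u,v).round(3))
print(r.get_state())
E
```

```text
pics
scene
branch_end 0.79 281 197 [[ 0.632 -0.051  0.205]]
cutter 0.94 353 270 [[0.542 0.149 0.011]]
cutter 0.4 410 305 [[0.553 0.332 0.013]]
shears 0.95 386 283 [[0.523 0.243 0.009]]
rake 0.8 406 307 [[0.562 0.328 0.011]]
sprayer 0.72 229 190 [[ 0.513 -0.434  0.026]]
little_pot 0.6 286 308 [[0.786 0.118 0.018]]
little_pot 0.6 228 189 [[ 0.517 -0.436  0.029]]
top
branch_end 0.75 276 198 [[ 0.632 -0.056  0.202]]
cutter 0.65 205 240 [[ 0.532  0.147 -0.001]]
shears 0.82 175 244 [[0.512 0.23  0.005]]
rake 0.72 145 231 [[0.542 0.322 0.017]]
sprayer 0.84 411 277 [[ 0.476 -0.427  0.104]]
little_pot 0.64 230 167 [[0.765 0.098 0.   ]]
{'clock': 0.8, 'q': array([-1.23520889,  0.68909009, -0.1946119 ,  1.56530773,  0.15733082,
        0.90254416, -0.21512851]), 'qd': array([-1.14183803e-03,  8.04633484e-04, -2.99598465e-03, -8.76308184e-04,
        1.29292084e-03, -1.89119227e-03, -8.04924003e-05]), 'joint_torque': array([-1.10718024e-04, -5.27442491e+01, -1.26687840e+00, -1.53743255e+01,
       -5.18240884e-02, -6.33555319e-04,  3.36444430e-05]), 'tool_pos': array([0.18574845, 0.59676647, 0.26374715]), 'eef_rot': array([1.50310343e-01, 9.88638862e-01, 1.87336910e-05, 1.05036893e-05]), 'contact_force': array([-0.40251389,  0.24694672, -0.44631705]), 'moment': array([-0.00332308, -0.03714267,  0.01884463]), 'opening': 0.9991501715891405}
```

View pics/scene1.png

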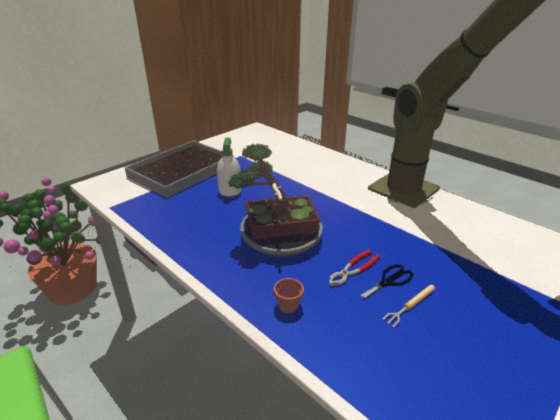

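View pics/top1.png

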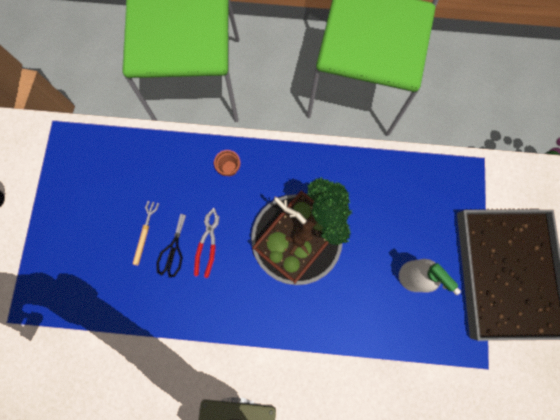

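The top view shows the cutter with red grips at (206,243), beside the shears at (172,247) and the rake at (146,232). The little pot is at (228,163) and the sprayer at (420,277). The branch points up and left from the turntable at (297,238), with its end near (276,198). Next I'll measure the turntable centre and angle.

```bash
cat > ang.py <<'E'
from h import *
def grid(s):
    v,u=np.mgrid[0:420,0:560]; W=world(s,u.ravel(),v.ravel()); W[s['depth'].ravel()<=0]=np.nan; return W
def measure(c=None):
    out=[]
    for n in ['top','scene']:
        s=imaging.snapshot(n); W=grid(s)
        if c is None:
            m=(abs(W[:,2]-.046)<.006)&(np.hypot(W[:,0]-.54,W[:,1]+.1)<.16)
            P=W[m,:2]
            # circle of radius .13 containing: robust on hull
            from scipy.optimize import least_squares
            hull=cv2.convexHull(P.astype(np.float32))[:,0]
            f=least_squares(lambda p:np.hypot(*(hull-p).T)-.130,[.54,-.1],loss='soft_l1',f_scale=.003)
            cc=f.x; print(n,'centre',cc.round(4),len(P),'res',np.abs(f.fun).mean().round(4))
        else: cc=np.array(c)
        m=(abs(W[:,2]-.103)<.006)&(np.hypot(W[:,0]-cc[0],W[:,1]-cc[1])<.14)
        P=W[m,:2]-cc
        # fit rim rectangle by rim distance
        best=[]
        for a in np.arange(-.5,1.7,.01):
            x=P@[np.cos(a),np.sin(a)]; y=P@[-np.sin(a),np.cos(a)]
            d=np.maximum(abs(x)-.075,abs(y)-.105)
            best.append(((np.where((d<.006)&(d>-.014),1,0).sum()-2*(d>.006).sum()),a))
        print(n,'rim',max(best),len(P))
        for p in imaging.pinpoint('branch_end',s)[:1]:
            u,v=p['point'][0]*560,p['point'][1]*420
            # intersect z=.206
            a,b=world(s,u,v,1.),world(s,u,v,2.); t=(.206-a[0,2])/(b-a)[0,2]; X=(a+t*(b-a))[0]
            d=X[:2]-cc; print(n,'branch',round(p['score'],2),X.round(3),'r',np.hypot(*d).round(4),'ang',(np.arctan2(d[1],d[0])-np.arctan2(-22,95)).round(3))
E
python3 - <<'E'
from ang import *
measure()
s=imaging.snapshot('top')
W=grid(s)
for q in ['cutter','shears','rake','sprayer','little_pot','tree','pot']:
    for p in imaging.silhouettes(q,s)[:1]:
        m=p['pixels'].ravel(); P=W[m]; P=P[~np.isnan(P[:,0])]
        rc=cv2.minAreaRect(P[:,:2].astype(np.float32))
        print(q,round(p['score'],2),m.sum(),P.min(0).round(3),P.max(0).round(3),np.round(rc[0],3),np.round(rc[1],3),rc[2])
E
```

```text
top centre [ 0.5596 -0.1213] 1832 res 0.001
top rim (np.int64(912), np.float64(0.9100000000000013)) 2952Traceback (most recent call last):
  File "<stdin>", line 2, in <module>
  File "ang.py", line 29, in measure
    a,b=world(s,u,v,1.),world(s,u,v,2.); t=(.206-a[0,2])/(b-a)[0,2]; X=(a+t*(b-a))[0]
        ~~~~~^^^^^^^^^^
  File "h.py", line 8, in world
    K=s['mtx'];c=np.stack([(u-K[0,2])/K[0,0]*d,(v-K[1,2])/K[1,1]*d,d],1)
                 ~~~~~~~~^^^^^^^^^^^^^^^^^^^^^^^^^^^^^^^^^^^^^^^^^^^^^^^
    raise ValueError('all input arrays must have the same shape')
ValueError: all input arrays must have the same shape
```

```bash
sed -i "s|    K=s\['mtx'\];c=|    d=d*np.ones_like(u);K=s['mtx'];c=|" h.py
python3 - <<'E'
from ang import *
measure()
s=imaging.snapshot('top')
W=grid(s)
for q in ['cutter','shears','rake','sprayer','little_pot','tree','pot']:
    for p in imaging.silhouettes(q,s)[:1]:
        m=p['pixels'].ravel(); P=W[m]; P=P[~np.isnan(P[:,0])]
        rc=cv2.minAreaRect(P[:,:2].astype(np.float32))
        print(q,round(p['score'],2),m.sum(),P.min(0).round(3),P.max(0).round(3),np.round(rc[0],3),np.round(rc[1],3),rc[2])
print(R.from_quat(r.get_state()['eef_rot']).as_matrix().round(3))
E
```

```text
top centre [ 0.56   -0.1212] 1836 res 0.001
top rim (np.int64(911), np.float64(0.9000000000000012)) 2967
top branch 0.84 [ 0.636 -0.059  0.206] r 0.0981 ang 0.916
scene centre [ 0.5604 -0.1175] 1168 res 0.001
scene rim (np.int64(576), np.float64(0.9400000000000013)) 1701
scene branch 0.89 [ 0.641 -0.044  0.206] r 0.1092 ang 0.965
cutter 0.79 583 [ 0.429  0.113 -0.003] [0.626 0.169 0.019] [0.527 0.135] [0.054 0.199] 83.53671264648438
shears 0.82 576 [ 0.42   0.207 -0.007] [0.602 0.281 0.013] [0.51  0.247] [0.181 0.074] 4.0197858810424805
rake 0.65 272 [ 0.445  0.303 -0.004] [0.628 0.343 0.019] [0.535 0.322] [0.032 0.183] 87.125244140625
sprayer 0.89 1438 [ 0.442 -0.596 -0.005] [ 0.539 -0.422  0.206] [ 0.492 -0.505] [0.096 0.164] 14.336862564086914
little_pot 0.75 533 [ 0.723  0.064 -0.004] [0.797 0.145 0.065] [0.76  0.101] [0.074 0.073] 49.64151382446289
tree 0.69 2952 [ 0.509 -0.28  -0.005] [ 0.755 -0.051  0.311] [ 0.635 -0.176] [0.225 0.234] 22.769994735717773
pot 0.59 5870 [ 0.434 -0.277 -0.005] [ 0.753 -0.002  0.311] [ 0.604 -0.146] [0.218 0.33 ] 43.1934928894043
[[-0.955  0.297 -0.   ]
 [ 0.297  0.955  0.   ]
 [ 0.     0.    -1.   ]]
```

The centre is about (0.560, -0.119) and the angle about 0.92 rad. I'll push the pot's +y end along +x_local with a partly open gripper, keeping the gripper body clear of the trunk.

```bash
cat > plan.py <<'E'
from h import *
def T(yaw):  # tool y at world angle yaw, z down
    y=np.array([np.cos(yaw),np.sin(yaw),0]);z=np.array([0,0,-1.]);x=np.cross(y,z);return np.stack([x,y,z],1)
def rows(wps):
    """wps: 5 (pos, Rot)"""
    st=r.get_state();p0=st['tool_pos'];R0=R.from_quat(st['eef_rot']).as_matrix()
    for p,Rt in wps:
        d=R0.T@(np.array(p)-p0); w=np.degrees(R.from_matrix(R0.T@Rt).as_rotvec())
        print(', '.join(f'{x:.3f}' for x in d)+', '+', '.join(f'{x:.1f}' for x in w)+',')
def lin(p,yaw,n=5):
    st=r.get_state();p0=st['tool_pos'];R0=R.from_quat(st['eef_rot'])
    D=(R0.inv()*R.from_matrix(T(yaw))).as_rotvec(); p=np.array(p)
    dist=np.linalg.norm(p-p0);ang=np.degrees(np.linalg.norm(D))
    k=min(1,5*.040/max(dist,1e-9)); ka=min(1,34/max(ang,1e-9))
    print('dist',dist.round(3),'ang',ang.round(1))
    rows([(p0+(p-p0)*k*min(1,i/n),(R0*R.from_rotvec(D*ka*min(1,i/n))).as_matrix()) for i in range(1,6)])
E
python3 - <<'E'
from plan import *
lin([.45,.30,.264],np.radians(142.7))
E
```

```text
dist 0.397 ang 70.0
-0.034, -0.021, -0.000, 0.0, -0.0, -6.8,
-0.069, -0.041, -0.000, 0.0, -0.0, -13.6,
-0.103, -0.062, -0.000, 0.0, -0.0, -20.4,
-0.137, -0.082, -0.000, 0.0, -0.0, -27.2,
-0.171, -0.103, -0.000, 0.0, -0.0, -34.0,
```

>>> send_rows:
  moves: [-0.034,-0.021,0,0,0,-6.8,-0.069,-0.041,0,0,0,-13.6,-0.103,-0.062,0,0,0,-20.4,-0.137,-0.082,0,0,0,-27.2,-0.171,-0.103,0,0,0,-34]
  claw: 0.2

```text
clock: 1.92
tool_pos: [0.3195, 0.4463, 0.2638]
eef_rot: [-0.148, 0.989, 0.0, 0.0]
contact_force: [0.5, 0.4, 0.3]
opening: 0.645
```

Run:
```python
from plan import *
print(r.get_state()['opening'])
lin([.45,.27,.264],np.radians(142.7))
```

```text
0.6454769383943968
dist 0.219 ang 35.6
-0.013, -0.038, -0.000, -0.0, 0.0, -6.8,
-0.027, -0.075, -0.000, -0.0, 0.0, -13.6,
-0.040, -0.113, -0.000, -0.0, 0.0, -20.4,
-0.053, -0.151, -0.000, -0.0, 0.0, -27.2,
-0.067, -0.189, -0.000, -0.0, 0.0, -34.0,
```

>>> send_rows:
  moves: [-0.013,-0.038,0,0,0,-6.8,-0.027,-0.075,0,0,0,-13.6,-0.04,-0.113,0,0,0,-20.4,-0.053,-0.151,0,0,0,-27.2,-0.067,-0.189,0,0,0,-34]

```text
clock: 2.33
tool_pos: [0.44, 0.2835, 0.2641]
eef_rot: [-0.434, 0.901, -0.0, 0.001]
contact_force: [0.2, -0.5, 0.4]
opening: 0.401
```

Run:
```python
from plan import *
print(r.get_state()['opening'])
lin([.404,-.132,.264],np.radians(142.7))
```

```text
0.4008770794300707
dist 0.417 ang 1.3
0.033, -0.022, -0.000, -0.0, 0.0, -0.3,
0.067, -0.044, -0.000, -0.0, 0.0, -0.5,
0.100, -0.066, -0.000, -0.0, 0.0, -0.8,
0.133, -0.089, -0.000, -0.0, 0.0, -1.0,
0.167, -0.111, -0.000, -0.0, 0.1, -1.3,
```

>>> send_rows:
  moves: [0.033,-0.022,0,0,0,-0.3,0.067,-0.044,0,0,0,-0.5,0.1,-0.066,0,0,0,-0.8,0.133,-0.089,0,0,0,-1,0.167,-0.111,0,0,0,-1.3]

```text
clock: 2.75
tool_pos: [0.4225, 0.082, 0.2641]
eef_rot: [-0.444, 0.896, -0.0, 0.001]
contact_force: [0.1, -0.6, -0.5]
opening: 0.398
```

Run:
```python
from plan import *
lin([.404,-.132,.264],np.radians(142.7))
```

```text
dist 0.215 ang 0.1
0.034, -0.021, -0.000, -0.0, 0.0, 0.0,
0.068, -0.043, -0.000, -0.0, 0.0, 0.0,
0.101, -0.064, -0.000, -0.0, 0.1, 0.0,
0.135, -0.086, -0.000, -0.1, 0.1, 0.0,
0.169, -0.107, -0.000, -0.1, 0.1, 0.0,
```

>>> send_rows:
  moves: [0.034,-0.021,0,0,0,0,0.068,-0.043,0,0,0,0,0.101,-0.064,0,0,0,0,0.135,-0.086,0,0,0,0,0.169,-0.107,0,0,0,0]

```text
clock: 3.17
tool_pos: [0.4051, -0.1194, 0.2643]
eef_rot: [-0.444, 0.896, -0.001, 0.001]
contact_force: [1.2, 0.2, -0.1]
opening: 0.399
```

Run:
```python
from plan import *
lin([.404,-.132,.18],np.radians(142.7))
for n in ['wrist','scene']: save(imaging.snapshot(n),n+'2.png')
```

```text
dist 0.085 ang 0.2
0.002, -0.001, 0.017, -0.0, 0.0, 0.0,
0.004, -0.003, 0.034, -0.0, 0.0, 0.0,
0.007, -0.004, 0.051, -0.1, 0.1, 0.0,
0.009, -0.005, 0.067, -0.1, 0.1, 0.0,
0.011, -0.007, 0.084, -0.1, 0.1, 0.0,
```

View pics/scene2.png

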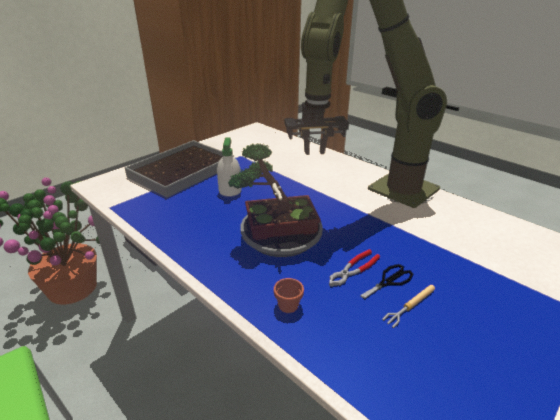

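View pics/wrist2.png

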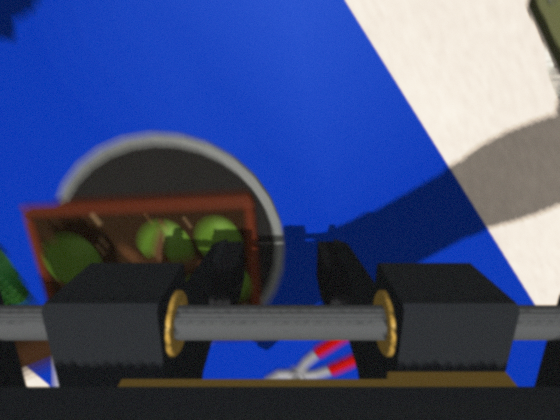

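The scene view shows the gripper behind the pot, about (315,140). In the wrist view the rim edges run parallel to the jaws, with the rim corner at (250,197). I'll check that corner numerically and then descend.

Run:
```python
from plan import *
s=imaging.snapshot('wrist')
for u,v in [(250,197),(25,208),(246,200),(150,204)]:
    a,b=world(s,u,v,1.),world(s,u,v,2.); t=(.103-a[0,2])/(b-a)[0,2]
    print(u,v,(a+t*(b-a)).round(3)[0],world(s,u,v)[0].round(3))
E=[np.cos(.92),np.sin(.92)];N=[-E[1],E[0]];c=np.array([.56,-.119])
for l in [(-.075,.105),(-.075,-.105)]: print(c+np.dot(l[0],E)+np.dot(l[1],N))
```

```text
250 197 [ 0.429 -0.135  0.103] [ 0.444 -0.125  0.046]
25 208 [ 0.593 -0.25   0.103] [ 0.68  -0.275 -0.001]
246 200 [ 0.434 -0.135  0.103] [ 0.449 -0.125  0.046]
150 204 [ 0.503 -0.184  0.103] [ 0.533 -0.185  0.046]
[ 0.43102532 -0.11505901]
[ 0.59810166 -0.24228124]
```

>>> send_rows:
  moves: [0.002,-0.001,0.017,0,0,0,0.004,-0.003,0.034,0,0,0,0.007,-0.004,0.051,0,0,0,0.009,-0.005,0.067,0,0,0,0.011,-0.007,0.084,0,0,0]

```text
clock: 3.73
tool_pos: [0.4041, -0.1322, 0.1794]
eef_rot: [-0.441, 0.897, -0.0, 0.001]
contact_force: [1.0, 0.3, -0.3]
opening: 0.395
```

Run:
```python
from plan import *
lin([.404,-.132,.104],np.radians(142.7))
```

```text
dist 0.075 ang 0.4
-0.000, 0.000, 0.015, -0.0, 0.0, -0.1,
-0.000, 0.000, 0.030, -0.0, 0.0, -0.1,
-0.000, 0.000, 0.045, -0.1, 0.1, -0.2,
-0.000, 0.000, 0.060, -0.1, 0.1, -0.3,
-0.000, 0.000, 0.075, -0.1, 0.1, -0.3,
```

Run:
```python
from ang import *
s=imaging.snapshot('wrist'); save(s,'wrist3.png'); W=grid(s)
E=np.array([np.cos(.92),np.sin(.92)]);N=np.array([-E[1],E[0]]);c=np.array([.56,-.119])
L=np.c_[(W[:,:2]-c)@E,(W[:,:2]-c)@N,W[:,2]]
m=(abs(L[:,2]-.103)<.005)&(np.hypot(L[:,0],L[:,1])<.16)
print(m.sum())
for y in np.arange(-.06,.12,.02):
    k=m&(abs(L[:,1]-y)<.01)
    if k.sum(): print(y.round(2),np.percentile(L[k,0],[0,2,5]).round(4))
k=m&(abs(L[:,0]+.06)<.02); print(np.percentile(L[k,1],[95,98,100]))
tp=r.get_state()['tool_pos'][:2]-c; print('tool local',tp@E,tp@N)
```

```text
7938
-0.06 [-0.0736 -0.0726 -0.0714]
-0.04 [-0.0746 -0.0741 -0.0736]
-0.02 [-0.0755 -0.0752 -0.0749]
0.0 [-0.0769 -0.0764 -0.0762]
0.02 [-0.0777 -0.0771 -0.0771]
0.04 [-0.0782 -0.078  -0.078 ]
0.06 [-0.079  -0.0783 -0.0781]
0.08 [-0.0548 -0.0467 -0.0146]
0.1 [-0.0803 -0.0793 -0.0772]
[0.09975972 0.10141361 0.10328241]
tool local -0.1058809832702974 0.11673513071062085
```

View pics/wrist3.png

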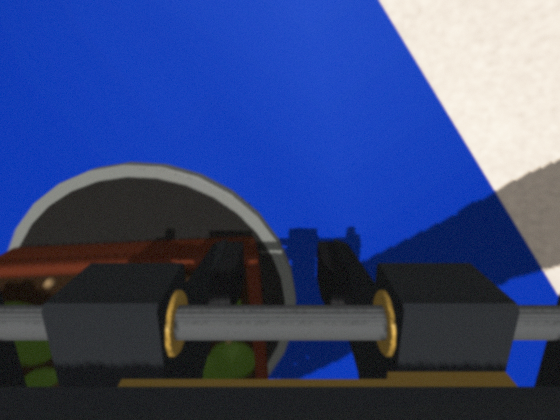

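>>> send_rows:
  moves: [0,0,0.015,0,0,0,0,0,0.03,0,0,0,0,0,0.045,0,0,0,0,0,0.06,0,0,-0.3,0,0,0.075,0,0,-0.3]

```text
clock: 4.2
tool_pos: [0.404, -0.1309, 0.1021]
eef_rot: [-0.445, 0.896, 0.001, 0.001]
contact_force: [-0.5, -0.3, -0.6]
opening: 0.402
```

```bash
cat >> plan.py <<'E'
C=np.array([.560,-.119])
def loc(a,lx,ly,z): return np.r_[C+lx*np.array([np.cos(a),np.sin(a)])+ly*np.array([-np.sin(a),np.cos(a)]),z]
E
python3 - <<'E'
from plan import *
print(r.get_state()['contact_force'])
s=imaging.snapshot('scene'); save(s,'scene4.png')
a=.95
rows([(loc(a,x,.116,.104),T(a+np.pi/2)) for x in np.linspace(-.104,-.088,5)])
E
```

```text
[-0.54008317 -0.2826132  -0.58672341]
0.004, -0.005, -0.004, 0.2, 0.0, -1.6,
-0.000, -0.005, -0.004, 0.2, 0.0, -1.6,
-0.004, -0.005, -0.004, 0.2, 0.0, -1.6,
-0.008, -0.005, -0.004, 0.2, 0.0, -1.6,
-0.012, -0.004, -0.004, 0.2, 0.0, -1.6,
```

View pics/scene4.png

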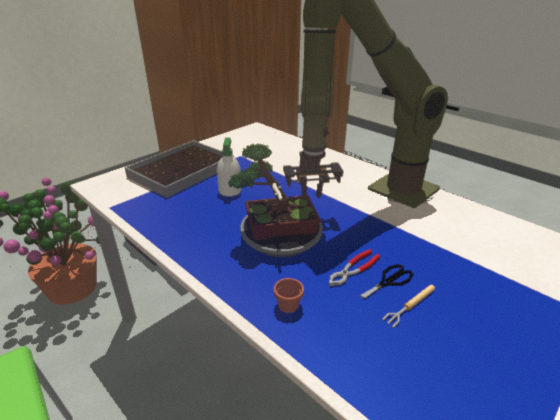

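The scene view shows the fingers behind the pot's near end at (320,185), with the body clear of the tree. Now I'll make contact.

>>> send_rows:
  moves: [0.002,-0.003,-0.002,0,0,-0.8,0,-0.005,-0.002,0,0,-1.6,-0.004,-0.005,-0.002,0,0,-1.6,-0.008,-0.005,-0.002,0,0,-1.6,-0.012,-0.005,-0.002,0,0,-1.6]

```text
clock: 4.67
tool_pos: [0.4155, -0.1234, 0.103]
eef_rot: [-0.457, 0.889, 0.002, 0.0]
contact_force: [-1.0, 0.1, 0.2]
opening: 0.403
```

Run:
```python
from plan import *
print(r.get_state()['contact_force'])
A=[.94,.93,.91,.88,.85]
rows([(loc(a,-.084,.116,.104),T(a+np.pi/2)) for a in A])
```

```text
[-0.96526761  0.12263961  0.18689649]
-0.005, 0.002, -0.001, 0.1, 0.1, 0.6,
-0.006, 0.003, -0.001, 0.1, 0.1, 1.1,
-0.008, 0.004, -0.001, 0.1, 0.1, 2.3,
-0.012, 0.007, -0.001, 0.1, 0.1, 4.0,
-0.016, 0.009, -0.001, 0.1, 0.1, 5.7,
```

>>> send_rows:
  moves: [-0.005,0.002,0,0,0,0.6,-0.006,0.003,0,0,0,1.1,-0.008,0.004,0,0,0,2.3,-0.012,0.007,0,0,0,4,-0.016,0.009,0,0,0,5.7]

```text
clock: 5.08
tool_pos: [0.4164, -0.1056, 0.1031]
eef_rot: [-0.411, 0.912, 0.001, -0.001]
contact_force: [-3.6, -2.0, 2.3]
opening: 0.401
```

Run:
```python
from plan import *
print(r.get_state()['contact_force'])
A=[.82,.79,.76,.73,.70]
rows([(loc(a,-.084,.116,.104),T(a+np.pi/2)) for a in A])
```

```text
[-3.55264557 -2.00598014  2.29137131]
-0.004, 0.002, -0.001, 0.2, -0.0, 1.5,
-0.008, 0.004, -0.001, 0.2, -0.0, 3.2,
-0.011, 0.006, -0.001, 0.2, -0.0, 4.9,
-0.015, 0.009, -0.001, 0.2, -0.0, 6.7,
-0.019, 0.011, -0.001, 0.2, -0.0, 8.4,
```

Contact is at about 4 N, as expected. I'll carry on round the arc.

>>> send_rows:
  moves: [-0.004,0.002,0,0,0,1.5,-0.008,0.004,0,0,0,3.2,-0.011,0.006,0,0,0,4.9,-0.015,0.009,0,0,0,6.7,-0.019,0.011,0,0,0,8.4]

```text
clock: 5.5
tool_pos: [0.4202, -0.0835, 0.1031]
eef_rot: [-0.342, 0.94, 0.001, -0.001]
contact_force: [-3.9, -2.2, 1.5]
opening: 0.404
```

Run:
```python
from ang import *
from plan import *
print(r.get_state()['contact_force'])
measure([.56,-.119])
A=[.67,.635,.60,.565,.53]
rows([(loc(a,-.084,.116,.104),T(a+np.pi/2)) for a in A])
save(imaging.snapshot('scene'),'scene5.png')
```

```text
[-3.89841319 -2.17395765  1.49412691]
top rim (np.int64(598), np.float64(0.7700000000000011)) 2332
scene rim (np.int64(585), np.float64(0.7000000000000011)) 1714
scene branch 0.77 [ 0.641 -0.078  0.206] r 0.0909 ang 0.696
-0.002, 0.002, -0.001, 0.2, 0.0, 1.8,
-0.007, 0.004, -0.001, 0.2, 0.0, 3.8,
-0.011, 0.007, -0.001, 0.2, 0.0, 5.8,
-0.015, 0.009, -0.001, 0.2, 0.0, 7.8,
-0.020, 0.012, -0.001, 0.2, 0.0, 9.8,
```

View pics/scene5.png

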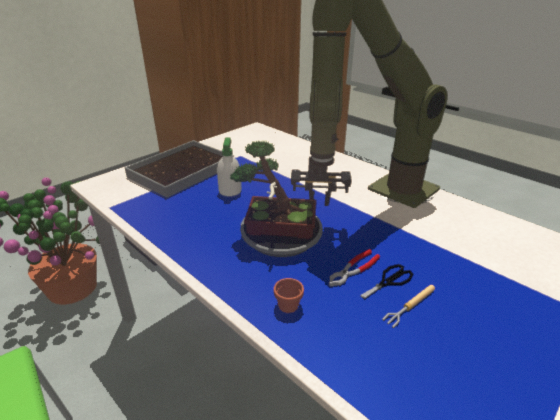

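The pot is turning and reads about 0.72. The gripper body at (293,180) stays clear of the trunk at (278,195).

>>> send_rows:
  moves: [-0.002,0.002,0,0,0,1.8,-0.007,0.004,0,0,0,3.8,-0.011,0.007,0,0,0,5.8,-0.015,0.009,0,0,0,7.8,-0.02,0.012,0,0,0,9.8]

```text
clock: 6.17
tool_pos: [0.4295, -0.0614, 0.1032]
eef_rot: [-0.26, 0.966, 0.001, -0.0]
contact_force: [-1.8, -2.4, -0.7]
opening: 0.4
```

Run:
```python
from plan import *
A=[.50,.465,.43,.395,.36]
rows([(loc(a,-.084,.116,.104),T(a+np.pi/2)) for a in A])
```

```text
-0.003, 0.003, -0.001, 0.1, 0.0, 1.5,
-0.007, 0.006, -0.001, 0.1, 0.0, 3.5,
-0.011, 0.008, -0.001, 0.1, 0.0, 5.5,
-0.016, 0.011, -0.001, 0.1, 0.0, 7.5,
-0.020, 0.013, -0.001, 0.1, 0.0, 9.5,
```

>>> send_rows:
  moves: [-0.003,0.003,0,0,0,1.5,-0.007,0.006,0,0,0,3.5,-0.011,0.008,0,0,0,5.5,-0.016,0.011,0,0,0,7.5,-0.02,0.013,0,0,0,9.5]

```text
clock: 6.58
tool_pos: [0.4406, -0.0394, 0.1032]
eef_rot: [-0.177, 0.984, 0.001, -0.0]
contact_force: [-1.2, -2.0, 0.9]
opening: 0.399
```

Run:
```python
from plan import *
A=[.33,.295,.26,.225,.19]
rows([(loc(a,-.084,.116,.104),T(a+np.pi/2)) for a in A])
```

```text
-0.003, 0.002, -0.001, 0.2, 0.0, 1.5,
-0.007, 0.005, -0.001, 0.2, 0.0, 3.5,
-0.012, 0.007, -0.001, 0.2, 0.0, 5.5,
-0.016, 0.010, -0.001, 0.2, 0.0, 7.6,
-0.020, 0.012, -0.001, 0.2, 0.0, 9.6,
```

>>> send_rows:
  moves: [-0.003,0.002,0,0,0,1.5,-0.007,0.005,0,0,0,3.5,-0.012,0.007,0,0,0,5.5,-0.016,0.01,0,0,0,7.6,-0.02,0.012,0,0,0,9.6]

```text
clock: 7.0
tool_pos: [0.4553, -0.0204, 0.1032]
eef_rot: [-0.093, 0.996, 0.002, -0.0]
contact_force: [-3.0, -0.6, 1.0]
opening: 0.397
```

Run:
```python
from ang import *
from plan import *
print(r.get_state()['contact_force'])
measure([.56,-.119])
A=[.15,.12,.09,.06,.04]
rows([(loc(a,-.084,.116,.104),T(a+np.pi/2)) for a in A])
```

```text
[-3.04534191 -0.63557033  1.01007371]
top rim (np.int64(497), np.float64(0.11000000000000054)) 2125
top branch 0.71 [ 0.657 -0.122  0.206] r 0.0969 ang 0.2
scene rim (np.int64(603), np.float64(0.21000000000000063)) 1710
scene branch 0.98 [ 0.664 -0.112  0.206] r 0.1041 ang 0.298
-0.004, 0.003, -0.001, 0.2, 0.1, 2.3,
-0.008, 0.005, -0.001, 0.2, 0.1, 4.0,
-0.011, 0.007, -0.001, 0.2, 0.1, 5.8,
-0.015, 0.009, -0.001, 0.2, 0.1, 7.5,
-0.018, 0.011, -0.001, 0.2, 0.1, 8.6,
```

>>> send_rows:
  moves: [-0.004,0.003,0,0,0,2.3,-0.008,0.005,0,0,0,4,-0.011,0.007,0,0,0,5.8,-0.015,0.009,0,0,0,7.5,-0.018,0.011,0,0,0,8.6]

```text
clock: 7.62
tool_pos: [0.4721, -0.0059, 0.1034]
eef_rot: [-0.019, 1.0, 0.002, 0.001]
contact_force: [-1.3, -0.5, -0.4]
opening: 0.4
```

```bash
cat > edge.py <<'E'
from ang import *
def edge():
    # wrist-view rim edge angle + top/scene branch
    c=np.array([.56,-.119]); s=imaging.snapshot('wrist'); W=grid(s)
    m=(abs(W[:,2]-.103)<.006)&(np.hypot(W[:,0]-c[0],W[:,1]-c[1])<.14)
    P=W[m,:2]; pts=[]
    for y in np.arange(-.2,0.0,.005):
        k=abs(P[:,1]-y)<.0025
        if k.sum()>8: pts.append((y,np.percentile(P[k,0],1)))
    pts=np.array(pts); print(pts[::2].round(3).tolist())
E
python3 - <<'E'
from edge import *
from plan import *
print(r.get_state()['contact_force'])
measure([.56,-.119]); edge()
A=[.03,.02,.01,.0,.0]
rows([(loc(a,-.084,.116,.104),T(a+np.pi/2)) for a in A])
save(imaging.snapshot('top'),'top6.png')
save(imaging.snapshot('wrist'),'wrist6.png')
E
```

```text
[-1.30152598 -0.45197548 -0.36338154]
top rim (np.int64(522), np.float64(-0.03999999999999959)) 2115
top branch 0.85 [ 0.658 -0.145  0.206] r 0.1017 ang -0.031
scene rim (np.int64(576), np.float64(0.0600000000000005)) 1685
scene branch 0.93 [ 0.651 -0.13   0.206] r 0.0914 ang 0.106
[[-0.125, 0.484], [-0.115, 0.484], [-0.105, 0.484], [-0.04, 0.463], [-0.03, 0.463], [-0.02, 0.484]]
0.000, 0.000, -0.000, 0.3, 0.2, 0.6,
-0.001, 0.001, -0.000, 0.3, 0.2, 1.2,
-0.002, 0.002, -0.000, 0.3, 0.2, 1.8,
-0.003, 0.002, -0.000, 0.3, 0.2, 2.4,
-0.003, 0.002, -0.000, 0.3, 0.2, 2.4,
```

View pics/top6.png

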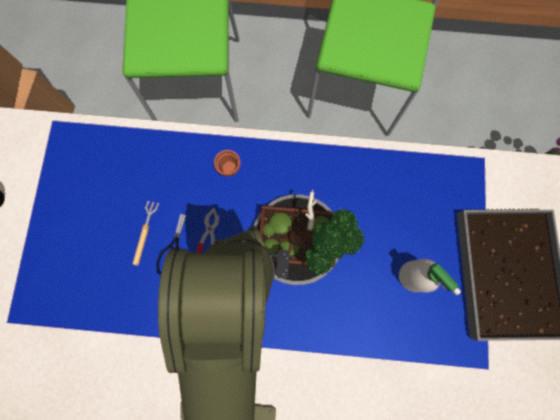

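View pics/wrist6.png

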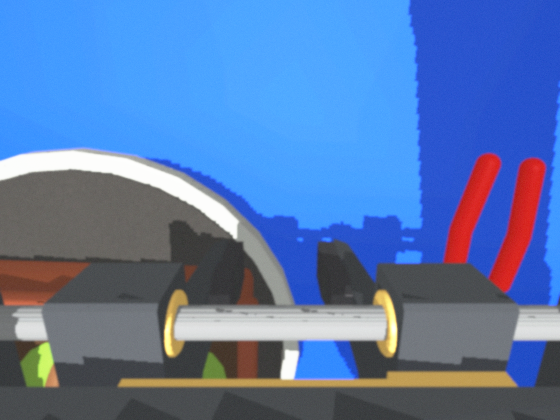

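The branch now points straight at the class, ending at (311,193) in the top view, and the pot sides are parallel to the table edge at about 0.03 rad. I'll back off and rise.

>>> send_rows:
  moves: [0.008,0,0,0,0,0,0.016,0.004,0,0,0,0,0.025,0.01,0,0,0,0,0.032,0.015,-0.01,0,0,0,0.035,0.02,-0.03,0,0,0]

```text
clock: 8.38
tool_pos: [0.4335, 0.0129, 0.1329]
eef_rot: [-0.021, 1.0, 0.002, -0.001]
contact_force: [0.3, 0.7, 0.8]
opening: 0.398
```

Run:
```python
from plan import *
print(r.get_state()['qd'].round(2))
lin([.43,.03,.30],np.pi/2)
```

```text
[ 0.11 -0.59 -0.39 -0.06 -0.18  0.67  0.  ]
dist 0.168 ang 2.4
0.001, 0.004, -0.033, 0.0, -0.0, 0.5,
0.001, 0.007, -0.067, 0.1, -0.1, 1.0,
0.002, 0.011, -0.100, 0.1, -0.1, 1.4,
0.003, 0.014, -0.134, 0.1, -0.1, 1.9,
0.003, 0.018, -0.167, 0.2, -0.2, 2.4,
```

>>> send_rows:
  moves: [0.001,0.005,-0.033,0,0,0.5,0.001,0.02,-0.067,0,0,1,0.002,0.05,-0.1,0,0,1.4,0.003,0.09,-0.134,0,0,1.9,0.003,0.13,-0.167,0,0,2.4]
  claw: 1

```text
clock: 8.8
tool_pos: [0.4248, 0.1245, 0.2873]
eef_rot: [0.001, 1.0, 0.002, -0.001]
contact_force: [0.7, 0.4, -0.7]
opening: 0.046
```

Run:
```python
from ang import *
from plan import *
lin([.43,.25,.30],np.pi/2)
s=imaging.snapshot('scene');save(s,'scene7.png'); save(imaging.snapshot('top'),'top7.png')
measure()
```

```text
dist 0.126 ang 0.2
-0.001, 0.025, -0.002, 0.0, -0.0, -0.0,
-0.002, 0.050, -0.005, 0.1, -0.1, -0.0,
-0.003, 0.075, -0.007, 0.1, -0.1, -0.0,
-0.004, 0.100, -0.010, 0.1, -0.1, -0.1,
-0.005, 0.126, -0.012, 0.2, -0.1, -0.1,
top centre [ 0.5592 -0.1218] 1721 res 0.0013
top rim (np.int64(821), np.float64(-0.05999999999999961)) 2511
top branch 0.67 [ 0.661 -0.141  0.206] r 0.1036 ang 0.042
scene centre [ 0.5598 -0.118 ] 1151 res 0.0008
scene rim (np.int64(583), np.float64(-0.03999999999999959)) 1661
scene branch 0.7 [ 0.658 -0.125  0.206] r 0.0986 ang 0.159
```

View pics/scene7.png

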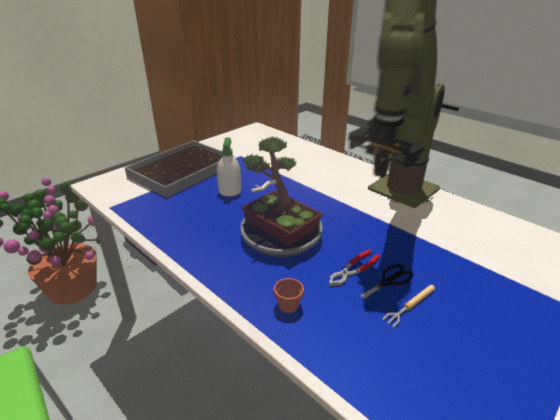

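View pics/top7.png

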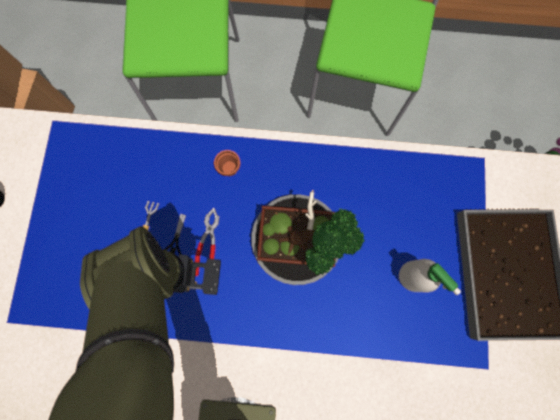

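The turntable is within about ±0.06 rad of the target, and the branch end is at about (0.657, -0.138). Next I'll map the foliage and the arm's underside.

Run:
```python
from ang import *
S=[imaging.snapshot(n) for n in ('top','scene')]
for s in S:
    W=grid(s); b=np.array([.657,-.138])
    m=(W[:,2]>.22)&(W[:,2]<.36)&(W[:,0]>.44)&(W[:,0]<.76)&(W[:,1]>-.36)&(W[:,1]<.02)
    P=W[m]; print(len(P),P.min(0).round(3),P.max(0).round(3),'min dist',np.hypot(*(P[:,:2]-b).T).min().round(3))
    for x0 in np.arange(.46,.76,.03):
        k=(P[:,0]>=x0)&(P[:,0]<x0+.03)
        if k.sum(): print(x0.round(2),k.sum(),'y',P[k,1].min().round(3),P[k,1].max().round(3),'zmax',P[k,2].max().round(3))
# arm profile in scene: relative to TCP
st=r.get_state(); p=st['tool_pos']; print(p)
W=grid(S[1]); d=p[:2]/np.hypot(*p[:2]); 
a=(W[:,:2]-p[:2])@d; t=(W[:,:2]-p[:2])@[-d[1],d[0]]
m=(W[:,2]>.24)&(abs(t)<.15)&(a>-.5)&(a<.15)
for x in np.arange(-.48,.15,.04):
    k=m&(abs(a-x)<.02)
    if k.sum()>5: print(x.round(2),k.sum(),'zmin rel tcp',(np.percentile(W[k,2],2)-p[2]).round(3))
```

```text
1986 [ 0.453 -0.262  0.22 ] [ 0.611 -0.139  0.311] min dist 0.078
0.46 281 y -0.208 -0.14 zmax 0.293
0.49 559 y -0.227 -0.139 zmax 0.309
0.52 528 y -0.262 -0.145 zmax 0.311
0.55 349 y -0.256 -0.15 zmax 0.308
0.58 260 y -0.252 -0.19 zmax 0.262
0.61 4 y -0.221 -0.206 zmax 0.251
869 [ 0.453 -0.248  0.22 ] [ 0.614 -0.135  0.311] min dist 0.075
0.46 58 y -0.2 -0.139 zmax 0.291
0.49 165 y -0.221 -0.135 zmax 0.308
0.52 233 y -0.232 -0.144 zmax 0.311
0.55 273 y -0.248 -0.147 zmax 0.308
0.58 128 y -0.244 -0.187 zmax 0.261
0.61 9 y -0.229 -0.205 zmax 0.253
[0.42549652 0.12215241 0.28406071]
-0.48 60 zmin rel tcp -0.031
-0.44 176 zmin rel tcp -0.033
-0.4 1136 zmin rel tcp -0.041
-0.36 841 zmin rel tcp -0.032
-0.32 627 zmin rel tcp 0.156
-0.28 306 zmin rel tcp 0.292
-0.24 21 zmin rel tcp 0.366
-0.08 6 zmin rel tcp 0.386
-0.04 351 zmin rel tcp 0.045
-0.0 2598 zmin rel tcp -0.011
0.04 3677 zmin rel tcp 0.049
```

Every foliage point lies at x < 0.615 m, so I can point straight down at (0.664, -0.138) with the jaws along y and the body clear.

Run:
```python
from plan import *
lin([.59,.06,.335],np.pi/2)
```

```text
dist 0.183 ang 0.3
-0.033, -0.012, -0.010, 0.0, -0.1, -0.0,
-0.066, -0.025, -0.021, 0.0, -0.1, -0.0,
-0.099, -0.037, -0.031, 0.1, -0.2, -0.1,
-0.131, -0.049, -0.042, 0.1, -0.2, -0.1,
-0.164, -0.062, -0.052, 0.1, -0.3, -0.1,
```

>>> send_rows:
  moves: [-0.033,-0.012,-0.01,0,0,0,-0.066,-0.025,-0.021,0,0,0,-0.099,-0.037,-0.031,0,0,0,-0.131,-0.049,-0.042,0,0,0,-0.164,-0.062,-0.052,0,0,0]

```text
clock: 9.62
tool_pos: [0.5904, 0.0576, 0.3345]
eef_rot: [0.002, 1.0, 0.0, -0.004]
contact_force: [0.4, 0.9, 0.7]
opening: 0.005
```

Run:
```python
from plan import *
lin([.675,-.05,.335],np.pi/2)
```

```text
dist 0.137 ang 0.5
-0.017, -0.021, -0.000, 0.0, -0.1, -0.0,
-0.034, -0.043, -0.000, 0.0, -0.2, -0.1,
-0.051, -0.064, -0.001, 0.0, -0.3, -0.1,
-0.068, -0.086, -0.001, 0.0, -0.4, -0.2,
-0.085, -0.107, -0.001, 0.0, -0.4, -0.2,
```

>>> send_rows:
  moves: [-0.017,-0.021,0,0,0,0,-0.034,-0.043,0,0,-0.2,0,-0.051,-0.064,-0.001,0,-0.3,0,-0.068,-0.086,-0.001,0,-0.4,0,-0.085,-0.107,-0.001,0,-0.4,0]

```text
clock: 10.03
tool_pos: [0.6749, -0.0526, 0.3332]
eef_rot: [0.003, 1.0, -0.0, -0.002]
contact_force: [0.4, 0.4, -0.2]
opening: 0.003
```

Run:
```python
from plan import *
s=imaging.snapshot('scene');save(s,'scene8.png')
s=imaging.snapshot('top');save(s,'top8.png')
lin([.664,-.138,.335],np.pi/2)
```

```text
dist 0.082 ang 0.8
0.002, -0.016, -0.000, -0.0, -0.0, -0.1,
0.004, -0.032, -0.001, -0.1, -0.1, -0.3,
0.007, -0.049, -0.001, -0.1, -0.1, -0.4,
0.009, -0.065, -0.002, -0.2, -0.1, -0.6,
0.011, -0.081, -0.002, -0.2, -0.2, -0.7,
```

View pics/scene8.png

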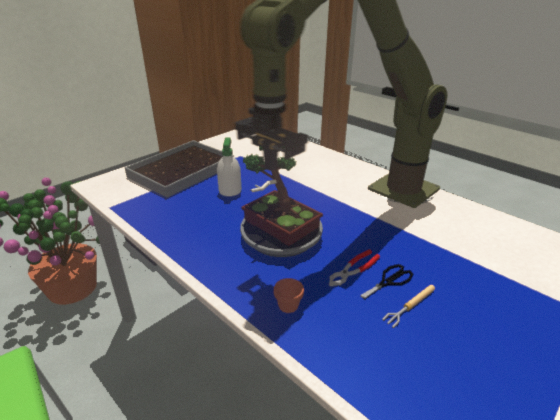

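View pics/top8.png

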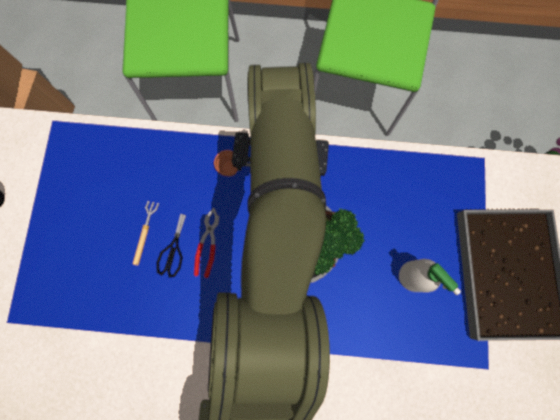

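The forearm sits high above the tree (wrist at (268,100) in the scene view), so it clears. I'll move over the branch end.

>>> send_rows:
  moves: [0.002,-0.016,0,0,0,0,0.004,-0.032,0,0,0,0,0.007,-0.049,0,0,0,0,0.009,-0.065,0,0,0,-0.5,0.011,-0.085,0,0,0,-0.7]

```text
clock: 10.55
tool_pos: [0.6627, -0.1424, 0.332]
eef_rot: [-0.0, 1.0, -0.001, -0.002]
contact_force: [0.6, -0.2, -0.5]
opening: 0.009
```

Run:
```python
from plan import *
s=imaging.snapshot('wrist');save(s,'wrist9.png')
for p in imaging.pinpoint('branch_end',s)[:2]:
    u,v=p['point'][0]*560,p['point'][1]*420
    a,b=world(s,u,v,1.),world(s,u,v,2.); t=(.206-a[0,2])/(b-a)[0,2]; print(p['score'],u,v,(a+t*(b-a))[0].round(3),world(s,u,v).round(3))
lin([.664,-.138,.258],np.pi/2)
```

```text
0.87 282.12800000000004 195.594 [ 0.659 -0.141  0.206] [[ 0.66  -0.141  0.204]]
0.61 448.784 228.396 [ 0.686 -0.009  0.206] [[0.744 0.071 0.059]]
dist 0.075 ang 0.7
-0.000, 0.002, 0.015, -0.1, -0.1, -0.1,
-0.001, 0.004, 0.030, -0.2, -0.1, -0.2,
-0.001, 0.006, 0.044, -0.3, -0.2, -0.3,
-0.002, 0.008, 0.059, -0.3, -0.2, -0.3,
-0.002, 0.010, 0.074, -0.4, -0.3, -0.4,
```

View pics/wrist9.png

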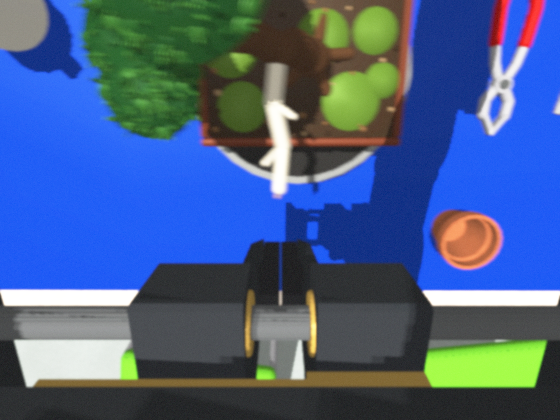

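The wrist view shows the branch end at (282,195), which gives (0.659, -0.141), and the pot rim is square to the view. Descending.

>>> send_rows:
  moves: [0,0,0.015,0,0,0,0,0,0.03,0,0,0,0,0.001,0.045,0,0,0,0,0.001,0.06,0,0,0,0,0.001,0.074,0,0,0]

```text
clock: 11.07
tool_pos: [0.6611, -0.1458, 0.2567]
eef_rot: [0.003, 1.0, -0.003, -0.003]
contact_force: [0.5, -1.0, -0.2]
opening: 0.003
```

>>> send_rows:
  moves: [0,0,0,0,0,0,0,0,0,0,0,0,0,0,0,0,0,0,0,0,0,0,0,0,0,0,0,0,0,0]

```text
clock: 11.48
tool_pos: [0.6616, -0.1457, 0.2579]
eef_rot: [0.003, 1.0, -0.003, -0.002]
contact_force: [0.3, -0.4, -0.1]
opening: 0.005
```

Run:
```python
from plan import *
print(r.get_state()['tool_pos'].round(4),r.get_state()['contact_force'])
s=imaging.snapshot('wrist');save(s,'wrist10.png')
s=imaging.snapshot('scene');save(s,'scene10.png')
for q in imaging.pinpoint('branch_end',s)[:2]: print(q['score'],q['point'])
```

```text
[ 0.6616 -0.1457  0.2579] [ 0.34311733 -0.36520865 -0.14303522]
0.58 [0.4532, 0.4479]
```

View pics/scene10.png

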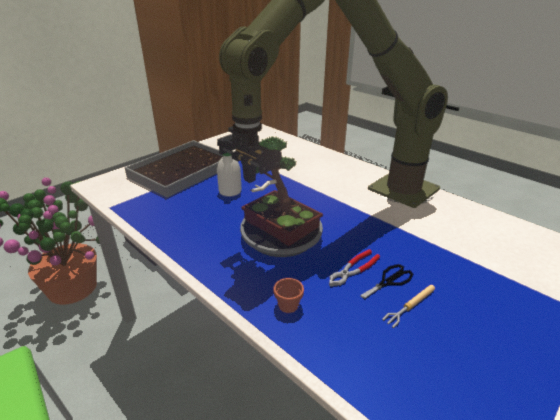

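View pics/wrist10.png

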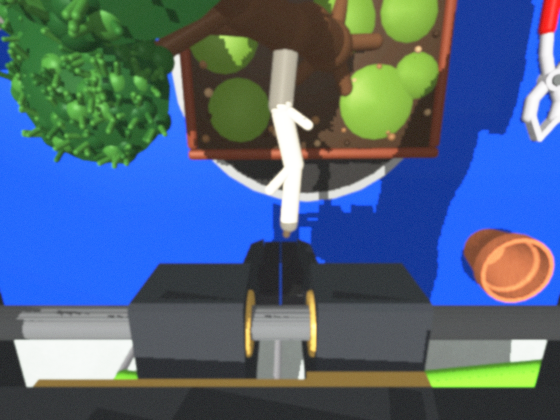

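The fingertips are above the branch end: end at (287,232) and tips at (282,245) in the wrist view. They are about 5 mm off sideways and the contact force is near zero. I'll hold for more than 2 s.

>>> send_rows:
  moves: [0,0,0,0,0,0,0,0,0,0,0,0,0,0,0,0,0,0,0,0,0,0,0,0,0,0,0,0,0,0]

```text
clock: 12.05
tool_pos: [0.6613, -0.1459, 0.2573]
eef_rot: [0.003, 1.0, -0.003, -0.003]
contact_force: [0.8, -0.6, -0.1]
opening: 0.009
```

>>> send_rows:
  moves: [0,0,0,0,0,0,0,0,0,0,0,0,0,0,0,0,0,0,0,0,0,0,0,0,0,0,0,0,0,0]

```text
clock: 12.47
tool_pos: [0.6613, -0.1458, 0.2573]
eef_rot: [0.003, 1.0, -0.003, -0.003]
contact_force: [-0.7, -0.3, 0.5]
opening: 0.003
```

>>> send_rows:
  moves: [0,0,0,0,0,0,0,0,0,0,0,0,0,0,0,0,0,0,0,0,0,0,0,0,0,0,0,0,0,0]

```text
clock: 12.88
tool_pos: [0.6613, -0.1459, 0.2573]
eef_rot: [0.003, 1.0, -0.003, -0.003]
contact_force: [-0.5, 0.5, -0.9]
opening: 0.005
```

>>> send_rows:
  moves: [0,0,0,0,0,0,0,0,0,0,0,0,0,0,0,0,0,0,0,0,0,0,0,0,0,0,0,0,0,0]

```text
clock: 13.3
tool_pos: [0.6613, -0.1459, 0.2573]
eef_rot: [0.003, 1.0, -0.003, -0.003]
contact_force: [-0.0, 0.5, -0.5]
opening: 0.005
```

>>> send_rows:
  moves: [0,0,0,0,0,0,0,0,0,0,0,0,0,0,0,0,0,0,0,0,0,0,0,0,0,0,0,0,0,0]

```text
clock: 13.72
tool_pos: [0.6613, -0.1458, 0.2573]
eef_rot: [0.003, 1.0, -0.003, -0.003]
contact_force: [0.1, 0.8, -0.1]
opening: 0.007
```

Run:
```python
from plan import *
lin([.664,-.135,.335],np.pi/2)
```

```text
dist 0.079 ang 0.6
-0.000, 0.002, -0.016, -0.1, -0.1, -0.1,
-0.001, 0.004, -0.031, -0.1, -0.1, -0.2,
-0.001, 0.006, -0.047, -0.2, -0.2, -0.2,
-0.002, 0.008, -0.062, -0.3, -0.3, -0.3,
-0.002, 0.010, -0.078, -0.4, -0.3, -0.4,
```

Now I'll retreat upward and then move to the cutter.

>>> send_rows:
  moves: [0,0,-0.016,0,0,0,0,0,-0.031,0,0,0,0,0,-0.047,0,0,0,-0.001,0.005,-0.062,0,0,-0.3,-0.002,0.01,-0.078,0,0,-0.4]

```text
clock: 14.13
tool_pos: [0.6636, -0.1357, 0.3358]
eef_rot: [0.0, 1.0, -0.003, -0.003]
contact_force: [0.3, -0.0, -0.1]
opening: 0.007
```

Run:
```python
from plan import *
lin([.645,.04,.335],np.pi/2)
```

```text
dist 0.177 ang 0.5
0.004, 0.035, -0.000, -0.1, -0.1, -0.0,
0.007, 0.070, -0.000, -0.2, -0.1, -0.0,
0.011, 0.105, -0.000, -0.2, -0.2, -0.0,
0.015, 0.141, -0.000, -0.3, -0.3, -0.0,
0.019, 0.176, -0.000, -0.4, -0.3, -0.0,
```

>>> send_rows:
  moves: [0.004,0.035,0,0,0,0,0.007,0.07,0,0,0,0,0.011,0.105,0,0,0,0,0.015,0.141,0,0,0,0,0.019,0.176,0,0,0,0]

```text
clock: 14.55
tool_pos: [0.6442, 0.042, 0.3349]
eef_rot: [0.0, 1.0, -0.003, -0.003]
contact_force: [0.5, -0.4, -0.3]
opening: 0.002
```

Run:
```python
from plan import *
lin([.53,.139,.25],np.pi/2)
```

```text
dist 0.172 ang 0.5
0.023, 0.020, 0.017, -0.1, -0.1, -0.0,
0.046, 0.039, 0.034, -0.1, -0.1, -0.0,
0.068, 0.059, 0.051, -0.2, -0.2, -0.0,
0.091, 0.078, 0.068, -0.3, -0.3, -0.0,
0.114, 0.098, 0.085, -0.4, -0.3, -0.0,
```

>>> send_rows:
  moves: [0.023,0.02,0.017,0,0,0,0.046,0.039,0.034,0,0,0,0.068,0.059,0.051,0,0,0,0.091,0.078,0.068,-0.3,-0.3,0,0.114,0.098,0.085,-0.4,-0.3,0]

```text
clock: 14.97
tool_pos: [0.5286, 0.14, 0.2496]
eef_rot: [0.0, 1.0, 0.0, 0.0]
contact_force: [0.6, 0.6, -1.4]
opening: 0.005
```

Run:
```python
from ang import *
from plan import *
s=imaging.snapshot('wrist');save(s,'wrist11.png')
for p in imaging.pinpoint('cutter',s)[:2]:
    u,v=p['point'][0]*560,p['point'][1]*420; a,b=world(s,u,v,1.),world(s,u,v,2.); t=(.0-a[0,2])/(b-a)[0,2]; print(p['score'],u,v,(a+t*(b-a))[0].round(3))
lin([.53,.139,.12],np.pi/2)
```

```text
dist 0.128 ang 0.7
-0.001, -0.001, 0.026, 0.0, -0.1, 0.1,
-0.003, -0.002, 0.051, 0.0, -0.2, 0.2,
-0.004, -0.003, 0.077, 0.0, -0.3, 0.3,
-0.006, -0.003, 0.102, 0.0, -0.4, 0.4,
-0.007, -0.004, 0.128, 0.1, -0.5, 0.4,
```

View pics/wrist11.png

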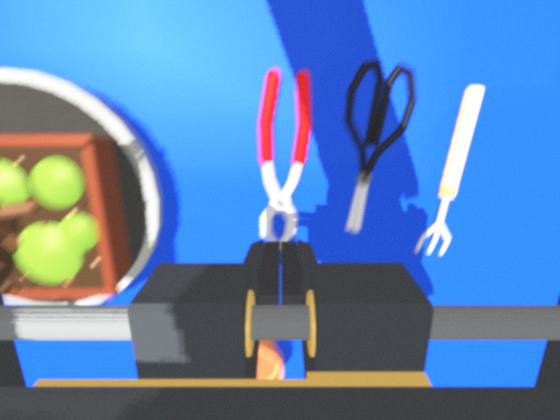

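The wrist view shows the red-gripped cutter at columns 258–312 and rows 68–240, directly ahead of the fingertips. Descending.

>>> send_rows:
  moves: [-0.001,-0.001,0.026,0,0,0,-0.001,-0.001,0.051,0,0,0,-0.001,-0.001,0.077,0,0,0,-0.001,-0.001,0.102,0,0,0.4,-0.001,-0.001,0.128,0,0,0.4]

```text
clock: 15.48
tool_pos: [0.5252, 0.142, 0.1193]
eef_rot: [0.0, 1.0, 0.001, -0.003]
contact_force: [-0.5, -0.4, 0.1]
opening: 0.007
```

Run:
```python
from ang import *
from plan import *
st=r.get_state();p=st['tool_pos'];print(p,st['qd'].round(2))
s=imaging.snapshot('wrist');s=imaging.snapshot('wrist');save(s,'wrist12.png')
print(proj(s,[[p[0],p[1],.015],[.527,.137,.015]]))
W=grid(s);im=s['image'].reshape(-1,3).astype(int)
red=(im[:,0]>130)&(im[:,1]<70)&(im[:,2]<90)&(W[:,2]<.03)&(W[:,1]>.08)
print(red.sum(),W[red].min(0).round(3),W[red].max(0).round(3))
lin([.527,.137,.066],np.pi/2)
```

```text
[0.52521316 0.14198991 0.11934974] [-0.15  0.53  0.23  0.16  0.19 -0.7  -0.15]
[[280.78085748 215.34331906]
 [273.68263754 217.75119099]]
3171 [0.429 0.117 0.008] [0.525 0.169 0.016]
dist 0.051 ang 0.8
-0.001, -0.001, 0.010, -0.0, -0.2, 0.0,
-0.002, -0.002, 0.020, -0.0, -0.3, 0.0,
-0.003, -0.002, 0.031, -0.1, -0.5, 0.0,
-0.004, -0.003, 0.041, -0.1, -0.7, 0.0,
-0.005, -0.004, 0.051, -0.1, -0.8, 0.0,
```

View pics/wrist12.png

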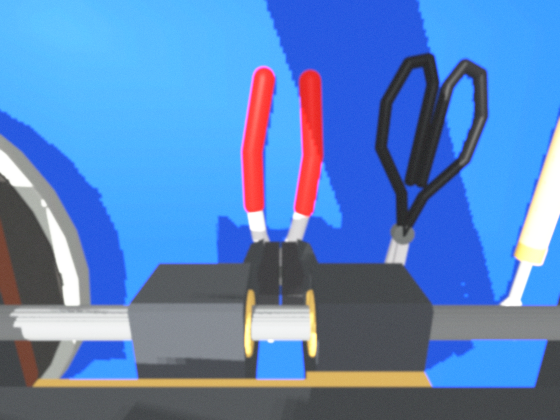

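The tool axis lands at (281,215), between the red handles and over the cutter's middle. Final descent of 50 mm.

>>> send_rows:
  moves: [0,-0.001,0.01,0,0,0,-0.001,-0.002,0.02,0,0,0,-0.001,-0.003,0.03,0,0,0,-0.002,-0.003,0.042,0,0,0,-0.002,-0.003,0.05,0,0,0]

```text
clock: 16.0
tool_pos: [0.5242, 0.138, 0.0662]
eef_rot: [-0.0, 1.0, -0.001, -0.007]
contact_force: [0.9, 0.0, 0.2]
opening: 0.007
```

>>> send_rows:
  moves: [0,0,0,0,0,0,0,0,0,0,0,0,0,0,0,0,0,0,0,0,0,0,0,0,0,0,0,0,0,0]

```text
clock: 16.42
tool_pos: [0.5245, 0.1381, 0.0667]
eef_rot: [-0.0, 1.0, -0.001, -0.006]
contact_force: [-0.3, 0.7, -0.6]
opening: 0.004
```

Run:
```python
from ang import *
from plan import *
st=r.get_state();print(st['tool_pos'].round(4),st['contact_force'],abs(st['qd']).max())
measure([.56,-.119])
s=imaging.snapshot('scene');save(s,'scene13.png')
s=imaging.snapshot('top');save(s,'top13.png');W=grid(s)
for q in ['cutter','shears','rake','sprayer','little_pot']:
    for p in imaging.silhouettes(q,s)[:1]:
        P=W[p['pixels'].ravel()];P=P[~np.isnan(P[:,0])]; print(q,round(p['score'],2),np.round(cv2.minAreaRect(P[:,:2].astype(np.float32))[0],3))
```

```text
[0.5245 0.1381 0.0667] [-0.27982974  0.70935947 -0.56451313] 0.002457720995875816
top rim (np.int64(776), np.float64(-0.0499999999999996)) 2519
top branch 0.79 [ 0.658 -0.147  0.206] r 0.1016 ang -0.051
scene rim (np.int64(593), np.float64(-0.05999999999999961)) 1674
scene branch 0.92 [ 0.662 -0.126  0.206] r 0.1026 ang 0.159
cutter 0.82 [0.528 0.138]
sprayer 0.67 [ 0.49  -0.507]
little_pot 0.86 [0.765 0.097]
```

View pics/scene13.png

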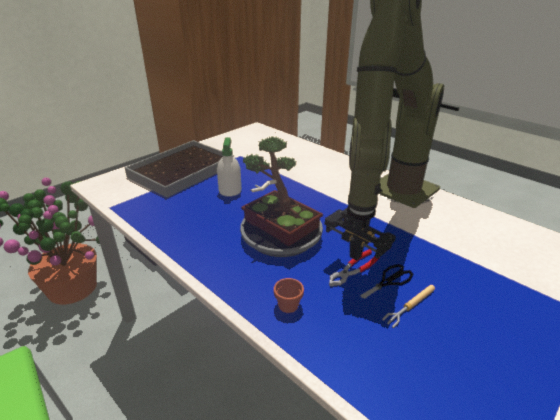

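The fingertips are just above the cutter's middle in the scene view, near (355,252). The branch still faces the class and nothing else has moved. I'm handing the job in.

```bash
python3 -c "
from plant import r
print(r.finish_job())"
```

```text
the job is handed in; nothing more can be done
None
```

I turned the pot, pointed at the dead branch, and handed the job in with the fingertips pointing at the red-gripped cutter. No verdict was reported back.

- **Turning the pot:** I pushed the rim with the fingertips, with contact force readings of about 5 N or less. The turntable went from about 0.92 rad to about 0. Four final readings ranged from -0.06 to +0.16 rad. The +0.16 came from the scene camera's branch point, which had also read high earlier. All four are within the ±0.26 limit.
- **Pointing at the branch:** I held for about 2.5 s with the grasp point about 45 mm above the branch end and about 5 mm to the side. The force reading stayed around 1 N or less, which is the sensor's noise level, so there was no sign of contact.
- **Pointing at the cutter:** The arm finished at rest, with the grasp point about 4 mm from the cutter's middle. It is about 61 mm above the table, so the tips clear the cutter by about 24 mm. Force readings were again at noise level.
- **Things left alone:** The last check put the cutter, sprayer and little pot within about 6 mm of where they started, which is mostly detection scatter. The network did not find the shears and rake, because the arm hid them from the top camera. In the scene picture they look unmoved, and the arm never went near them.

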